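# Bolt the cabinet door and line up its glass pane above the rebate

## Task

The little cabinet door lying hinged in its dark frame is to be glazed, and the glazing tape in its recess grabs the glass at first touch, so the pane must be lined up in the air. First slide the door's bolt fully home into its keeper, so that the door cannot lift; then take the white pane by its suction lifter's blue handle, carry it over the things standing on the bench without disturbing them, and hold it still and level about 15 mm above the door's face, square over the recess with an even gap all round and touching nothing below. Finish while still holding it there, so that I can check the gaps before it goes down.

Things in the scene. Friction and masses are not known exactly. Their poses are not given: they have to be found in the camera images.
- frame: dark wooden face frame lying flat, 274 x 224 mm, fixed; face 33 mm above the bench, mat under it 290 x 240. Origin on the bench under its centre; x along the length, z up. In it the paler door, 214 x 164 mm, flush, hinged at -y; the bolt lies on its +y stile, 68 mm off the middle, and shoots to +x into the frame's keeper. Straps and keeper stand up to 16 mm above the face
- recess (a point): centre of the door's rectangular recess, in the plane of the door's face (33 mm above the bench); x along its 158 mm length, y along its 108 mm width, z up (same axes as frame). The recess is open right through but for an 8 mm wide ledge all round, 12 mm below the face, with 2 mm black glazing tape on it
- bolt_knob (a point): middle of the grip of the bolt's upright metal knob, 26 mm above the door's face, 12 to 13 mm in diameter, its top 11 mm above this point; fingertips 16 mm or more above the face clear the straps on both sides of it. It travels along the frame's +x to bolt
- bolt (a joint): travel of the bolt, m: 0 withdrawn, 0.028 fully home in the keeper (stop); slides stiffly with about 2.5 N and stays where it is left
- door (a joint): opening angle of the door, rad: 0 shut (it lies shut by its weight), grows as the bolt side lifts
- pane: opal white glass pane, 150 x 100 x 4 mm, with a suction lifter fixed in its middle (black rubber cup 82 mm across, blue handle), 0.36 kg in all, give or take a quarter, balanced about the middle. Origin at the centre of its underside; x along the 150 mm, z up. Either way round fits
- lifter_handle (a point): centre of the lifter's straight blue handle bar, 58 mm above the pane's underside: bar 100 mm long along the pane's x, 22 mm wide (y), 20 mm high, legs at its ends; free space below the middle of the bar down to 29 mm above the pane's underside
- stand: plywood board 180 x 130 x 12 mm with two cork strips, fixed, on which the pane lies loose: cork tops 18 mm above the bench. Origin under its centre, on the bench; x along the 180 mm
- smoothing_plane: steel smoothing plane standing on the bench between the frame and the stand, a bystander, 65 mm wide, 241 mm long (its y), 107 mm high; origin under its centre
- glue_bottle: white and red glue bottle standing upright, a bystander, 34 mm across, 110 mm high; origin under its centre
- mug: orange mug, a bystander, 81 x 113 mm, 101 mm high; origin under its centre
Not all that is in view belongs to the job. Of the things that look like the pane, the larger one is meant.

How it is judged:
By the outcome, as a careful person would: the job done as asked, in the order asked, and still so for the second after the job is handed in, while the arm keeps its last pose, push and grip.
It also fails if it takes over 48 s, if anything falls off the work surface, if the arm or the gripper's body presses on something with over 40 N, if the wrist force passes 120 N, or if a joint passes its speed limit or range.

## Robot

A 6-joint arm with a two-finger parallel gripper is mounted at the origin on a cart in front of the work surface, level with it; the furniture and walls round the work are solid. World frame = base frame: x ahead of the robot, y to its left, z up, the work surface at z = 0. Lengths are in m, angles in rad, forces in N, time in s.
With the tool pointing down it reaches from about 0.225 to 0.875 m from the base axis. Payload 3.4 kg.
Tool frame: the origin (TCP) lies at the very end of the fingers, on their centre line; the grasp point (between the pads) lies 19 mm behind it (r.pinch_z is the distance from the TCP to the grasp point, in m); z points along the fingers, y is the line along which they close (so a half turn about z gives the same grasp; the last joint's range is limited). The gripper opens to 85 mm and grips with 20 to 120 N. Pads are 22 mm wide; open, the fingers measure 114 mm over their backs; the gripper's body (76 mm by 85 mm) begins 54 mm behind the grasp point. The pads swing forward as they close: fully open they stand 13 mm farther back than shut.
Start: joints at [1.097, 0.276, 1.505, -0, 1.361, -0.121], TCP at [0.199, 0.54, 0.231] pointing down, gripper open.
Joint ranges: [-2.89, 2.89], [-0.75, 2.08], [0.22, 2.7], [-1.18, 4.32], [0.11, 2.71], [-2.7, 2.7]. Speed limits (rad/s): [2.57, 2.57, 3.14, 3.14, 3.14, 3.14].

## Interface

Orientations are given as a unit quaternion [x, y, z, w].
In Python, from station import r gives the robot as it stands.
- The arm moves only by the shell command python3 -m jog 'ROWS'. ROWS is JSON, a list of rows, each a list of 7 numbers: the shift along the tool's x, y, z in m, then the turn, a rotation vector about the tool's x, y, z in degrees, then the finger opening in m, from 0 to 0.0854. In form: [[tx, ty, tz, ax, ay, az, hand], ...]. A call has 1 to 20 rows; each row is the pose to reach, as a shift and turn from the pose commanded when the call began, along the tool's axes at that moment; what a row does not reach only later rows make up. A row lasts 1/10 s, in which the tool goes at most 50 mm and 8.59 degrees, less where a joint would pass 70% of its speed; a pose out of reach is approached as far as the arm can. A call with a gripper value outside its range is refused whole. The fingers move at their own pace and stop on an object; the grip force is fixed at half the most. Time passes only in rows, so rows that repeat a pose let the fingers close. It gives the time, the measured TCP pose, the force, the opening and the grip force at its end, in the units of the state.
- r.state(): the state, without advancing time (a new reading comes with each control period).
- r.camera(name): name is "scene" or "side" or "wrist"; returns a dict with "color" (400x640x3 uint8, red, green, blue), "range_z" (400x640 float32, m along the optical axis (not along the pixel's ray), 0 where there is no reading), "mtx" (3x3 intrinsics, pixels), "R" (3x3) and "t" (3): a world point X has camera coordinates R X + t. Camera axes: x right, y down, z forward; pixel columns grow to the right and rows downward; lengths in m; the calibration is good to about 2 mm. A picture is of the moment at which its call begins.
- r.close_job(): hands the job in; it is judged then, once.
The state is a dict: "time": time; "joint_pos": joint angles; "qd": joint speeds; "effort": joint torques, N m; "ee_pos": TCP position; "orientation": TCP orientation; "contact_force": force on the tool from outside, world axes, zero at the start; "torque": the same for the moment, N m; "gripper_width": finger opening in m; "grasp_force": force on a finger pad.
Only numpy, scipy, OpenCV 4.12 (cv2) and the standard library are available. Lean on these libraries where they do the work, as an engineer would, in place of code of your own. Each camera call takes 0.05 s, during which the arm holds its last target. There are 200 camera calls.

## Working session

There is one attempt and no reset: what is moved stays moved. The work goes in short steps, Python scripts to look and compute and a shell command to move; the robot and the scene stay as the last step left them, time stands still between calls to the robot, and variables do not carry over. Pictures are saved under pics/ and viewed, at most 10 in all, crops included, and the job is handed in when it is done.

```bash
ls; mkdir -p pics
cat > h.py <<'E'
import numpy as np, cv2
from station import r
def cam(n):
    c=r.camera(n); c['R']=np.array(c['R']);c['t']=np.array(c['t']);c['mtx']=np.array(c['mtx']);return c
def save(c,f): cv2.imwrite(f,c['color'][:,:,::-1])
def ray(c,uv,z):
    uv=np.atleast_2d(uv).astype(float)
    d=np.c_[uv,np.ones(len(uv))]@np.linalg.inv(c['mtx']).T@c['R']
    o=-c['R'].T@c['t']
    return o+d*((z-o[2])/d[:,2])[:,None]
def cloud(c):
    h,w=c['range_z'].shape;v,u=np.mgrid[:h,:w]
    p=np.dstack([u,v,np.ones((h,w))])@np.linalg.inv(c['mtx']).T*c['range_z'][...,None]
    return (p-c['t'])@c['R']
def proj(c,X):
    p=(np.atleast_2d(X)@c['R'].T+c['t'])@c['mtx'].T
    return p[:,:2]/p[:,2:]
E
python3 - <<'E'
from h import *
for n in ['scene','side','wrist']:
    c=cam(n);save(c,f'pics/{n}0.png');np.savez(f'{n}0.npz',**c);print(n,-c['R'].T@c['t'],c['R'][2])
print(r.state())
E
```

```text
pics
scene [-0.05256691 -0.57936236  0.68194522] [ 0.59992786  0.59818424 -0.53128352]
side [0.27933009 1.40919021 0.85580856] [ 0.21197199 -0.84153817 -0.4968716 ]
wrist [0.11939617 0.56878494 0.3725672 ] [ 0.3066867  -0.11382084 -0.94498047]
{'time': 0.15, 'joint_pos': array([ 1.09700958e+00,  2.76458354e-01,  1.50582799e+00, -2.34437857e-05,
        1.36070969e+00, -1.20997466e-01]), 'qd': array([ 0.0001133 , -0.00260492, -0.00484716, -0.0001547 , -0.00012093,
       -0.00154022]), 'effort': array([ 1.30988912e-03, -4.17142653e+01, -2.46032828e+01, -3.01309829e-04,
        7.65061181e-03,  3.25871895e-05]), 'ee_pos': array([0.19850402, 0.53923264, 0.23063922]), 'orientation': array([ 1.75478851e-01,  9.84482951e-01, -6.74246949e-04, -1.94655251e-04]), 'contact_force': array([ 0.2485956 ,  0.07694678, -0.18519578]), 'torque': array([-0.07634616,  0.01874467, -0.00288519]), 'grasp_force': 0.0, 'gripper_width': 0.08540432120749772}
```

View pics/scene0.png

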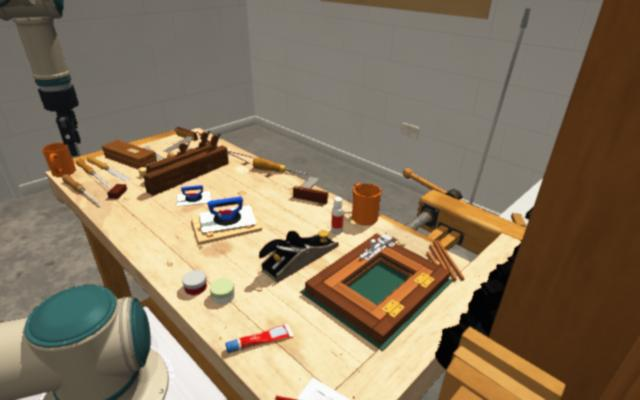

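View pics/side0.png

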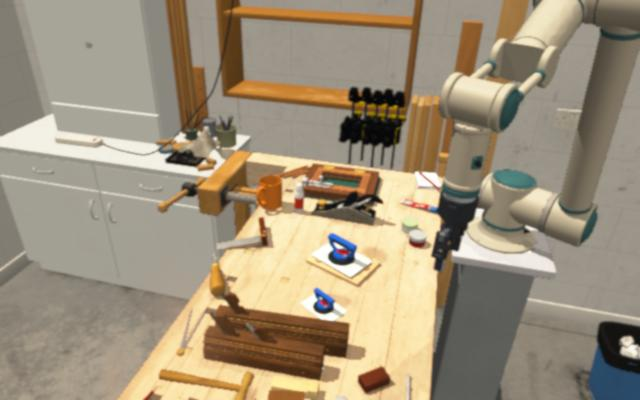

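The scene view shows the frame at about (380,290), with its bolt near (378,245) and hinges at (393,308) and (423,280). The plane is at (300,255), the bottle at (337,215), the mug at (366,203), the large pane at (228,218) and the small decoy at (193,196). The side view agrees.

```bash
cat > m1.py <<'E'
from h import *
c=dict(np.load('scene0.npz'));P=cloud(c);im=c['color'];hsv=cv2.cvtColor(im,cv2.COLOR_RGB2HSV)
print('bench z',np.median(P[300:320,210:225,2]))
# frame face
box=np.zeros(im.shape[:2],bool);box[225:350,295:460]=1
m=box&(P[...,2]>.027)&(P[...,2]<.040)&(hsv[...,1]>90)
n,l,s,_=cv2.connectedComponentsWithStats(m.astype(np.uint8));k=1+np.argmax(s[1:,4]);q=P[l==k]
print('frame',cv2.minAreaRect(q[:,:2].astype(np.float32)),np.median(q[:,2]))
# recess: green mat seen through
g=box&(hsv[...,0]>60)&(hsv[...,0]<95)&(hsv[...,1]>60)
n,l,s,ce=cv2.connectedComponentsWithStats(g.astype(np.uint8))
for i in range(1,n):
    if s[i,4]>60: print('green',s[i],ce[i],cv2.minAreaRect(P[l==i][:,:2].astype(np.float32)),np.median(P[l==i][:,2]))
# handle blue
for nm,zt in (('scene',.07),('side',.07)):
    c=dict(np.load(nm+'0.npz'));P=cloud(c);h=cv2.cvtColor(c['color'],cv2.COLOR_RGB2HSV)
    b=(h[...,0]>100)&(h[...,0]<125)&(h[...,1]>150)&(h[...,2]>80)
    n,l,s,ce=cv2.connectedComponentsWithStats(b.astype(np.uint8))
    for i in range(1,n):
        if s[i,4]>40:
            p=P[l==i];t=p[p[:,2]>p[:,2].max()-.012];print(nm,'blue',s[i],p[:,2].max(),cv2.minAreaRect(t[:,:2].astype(np.float32)))
    w=(h[...,1]<40)&(h[...,2]>140)&(P[...,2]<.04)&(P[...,2]>.012)
    n,l,s,ce=cv2.connectedComponentsWithStats(w.astype(np.uint8))
    for i in range(1,n):
        if s[i,4]>150: print(nm,'white',s[i],ce[i],cv2.minAreaRect(ray(c,np.argwhere(l==i)[:,::-1],.022)[:,:2].astype(np.float32)),np.median(P[l==i][:,2]))
c=dict(np.load('scene0.npz'));P=cloud(c)
for nm,(x0,x1,y0,y1) in dict(plane=(258,342,225,280),bottle=(330,345,195,230),mug=(350,382,180,225)).items():
    p=P[y0:y1,x0:x1].reshape(-1,3);p=p[(p[:,2]>.045)&(p[:,2]<.13)];print(nm,p.min(0),p.max(0),cv2.minAreaRect(p[:,:2].astype(np.float32)))
save({'color':cv2.resize(im[220:350,295:465],None,fx=4.5,fy=4.5,interpolation=cv2.INTER_CUBIC)},'pics/crop0.png')
E
python3 m1.py
```

```text
bench z -0.002095980837460259
frame ((0.5705640316009521, -0.1714237928390503), (0.27738156914711, 0.225058451294899), 0.9978121519088745) 0.030270084130993517
green [ 350  263   57   41 1224] [377.91013072 282.29248366] ((0.28285810351371765, -0.3258279860019684), (0.8314666152000427, 0.12578405439853668), 28.48171615600586) 0.00020446482851870892
green [302 280 150  70 543] [381.96500921 317.59668508] ((0.2751060426235199, -0.2845713496208191), (0.8233789205551147, 0.31485310196876526), 21.049705505371094) 0.0005361391740171942
scene blue [182 186  20   5  42] 0.6819452231155246 ((-0.05256690829992294, -0.5793623924255371), (0.0, 0.0), 0.0)
scene blue [208 197  34  23 242] 0.6819452231155246 ((-0.05256690829992294, -0.5793623924255371), (0.0, 0.0), 0.0)
scene white [200 206  56  27 603] [226.9800995 220.6252073] ((0.46366801857948303, 0.2936514616012573), (0.10155349224805832, 0.1487903892993927), 61.99807357788086) 0.01919766708912794
scene white [183 270  22  16 272] [193.54044118 277.72794118] ((0.2618210017681122, 0.13934901356697083), (0.05170297250151634, 0.048482269048690796
[... 1607 characters left out ...]
025 260.89465409] ((0.46939778327941895, 0.3021789789199829), (0.10411152243614197, 0.15306143462657928), 62.899662017822266) 0.02256246995836095
plane [0.3823968  0.00168325 0.04502287] [0.58718944 0.058948   0.10318325] ((0.4848267138004303, 0.030728552490472794), (0.05648074671626091, 0.2052658349275589), 87.95943450927734)
bottle [0.65155349 0.03482745 0.04505382] [0.68033312 0.06818609 0.10902284] ((0.665935754776001, 0.05150364339351654), (0.028768759220838547, 0.033361781388521194), 0.08564754575490952)
mug [ 0.73538753 -0.00497421  0.04507852] [0.81897329 0.10300911 0.09930414] ((0.7816054821014404, 0.041174694895744324), (0.09922777861356735, 0.0805881917476654), 36.600303649902344)
```

View pics/crop0.png

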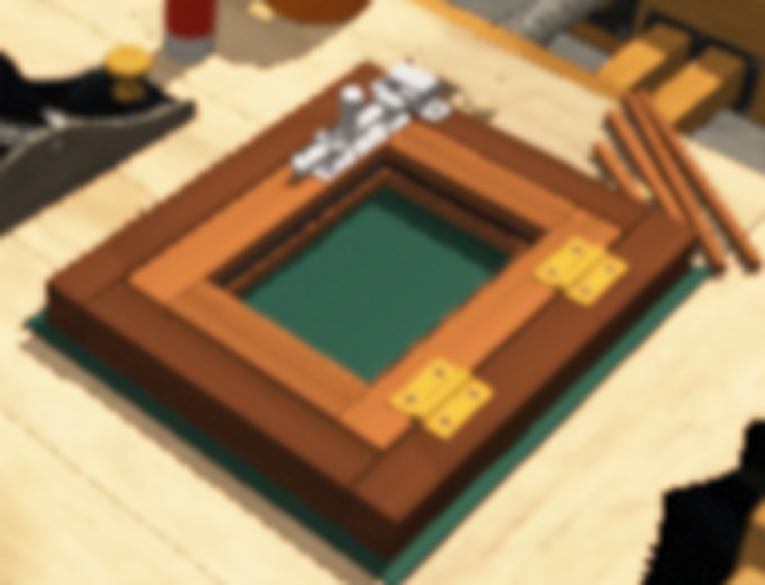

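The crop shows the knob top at about (373,240), its grip at about (373,246), the bolt pointing up and right to the keeper, and the hinges on the −y side. The frame lies close to world axes. I'll move over it for a look from near.

```bash
cat >> h.py <<'E'
from scipy.spatial.transform import Rotation as Ro
def tgt(yaw):
    a=np.radians(yaw);y=np.array([np.cos(a),np.sin(a),0]);z=np.array([0,0,-1.]);return np.c_[np.cross(y,z),y,z]
def plan(xyz,yaw,s=None):
    s=s or r.state();R=Ro.from_quat(s['orientation']).as_matrix()
    print('shift mm',np.round(1e3*R.T@(np.array(xyz)-s['ee_pos']),1),'rot deg',np.round(Ro.from_matrix(R.T@tgt(yaw)).as_rotvec(True),2),'t',s['time'])
def yaw():
    R=Ro.from_quat(r.state()['orientation']).as_matrix();return np.degrees(np.arctan2(R[1,1],R[0,1])),R[:,2]
E
python3 - <<'E'
from h import *
c=dict(np.load('scene0.npz'));print('knob',ray(c,[[373.2,245.6]],.059))
print(dict(np.load('wrist0.npz'))['mtx'])
plan((.56,-.14,.26),1)
E
```

```text
knob [[ 0.62397716 -0.10940185  0.059     ]]
[[337.49598089   0.         313.35383854]
 [  0.         337.49598089 203.4310613 ]
 [  0.           0.           1.        ]]
shift mm [-573.9 -512.5  -28.7] rot deg [-8.000e-02  4.000e-02  6.879e+01] t 0.15
```

```bash
python3 -m jog '[[-0.574,-0.5125,-0.029,0,0,68.8,0.05],[-0.574,-0.5125,-0.029,0,0,68.8,0.05],[-0.574,-0.5125,-0.029,0,0,68.8,0.05],[-0.574,-0.5125,-0.029,0,0,68.8,0.05],[-0.574,-0.5125,-0.029,0,0,68.8,0.05],[-0.574,-0.5125,-0.029,0,0,68.8,0.05],[-0.574,-0.5125,-0.029,0,0,68.8,0.05],[-0.574,-0.5125,-0.029,0,0,68.8,0.05],[-0.574,-0.5125,-0.029,0,0,68.8,0.05],[-0.574,-0.5125,-0.029,0,0,68.8,0.05],[-0.574,-0.5125,-0.029,0,0,68.8,0.05],[-0.574,-0.5125,-0.029,0,0,68.8,0.05],[-0.574,-0.5125,-0.029,0,0,68.8,0.05],[-0.574,-0.5125,-0.029,0,0,68.8,0.05],[-0.574,-0.5125,-0.029,0,0,68.8,0.05],[-0.574,-0.5125,-0.029,0,0,68.8,0.05],[-0.574,-0.5125,-0.029,0,0,68.8,0.05],[-0.574,-0.5125,-0.029,0,0,68.8,0.05],[-0.574,-0.5125,-0.029,0,0,68.8,0.05],[-0.574,-0.5125,-0.029,0,0,68.8,0.05]]'
python3 - <<'E'
from h import *
c=cam('wrist');save(c,'pics/w1.png');np.savez('w1.npz',**c);print(yaw(),r.state()['ee_pos'])
E
```

```text
time: 2.15
ee_pos: [0.5596, -0.138, 0.2606]
orientation: [0.7, 0.714, 0.0, -0.0]
contact_force: [-1.0, 0.5, 0.1]
gripper_width: 0.0503
grasp_force: 0.0
(np.float64(1.0845414269896627), array([ 1.90251839e-04,  2.46349283e-04, -9.99999952e-01])) [ 0.55972691 -0.1382111   0.26064943]
```

View pics/w1.png

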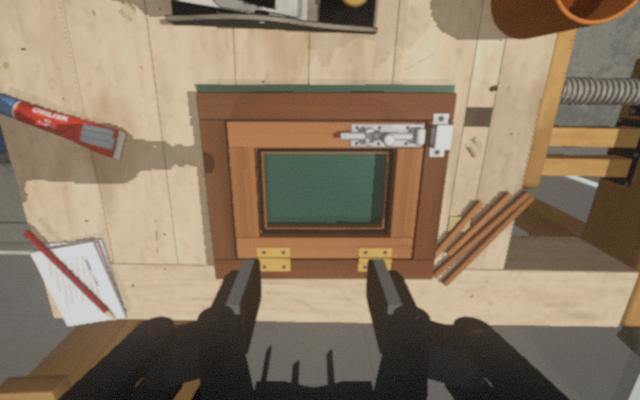

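The wrist view shows the frame square in the picture: corners about (198,93), (455,93), (433,275) and (216,277), recess about (262,150) to (390,230), and knob near (375,138) with the keeper at (440,135). Next I'll fit rectangles to these.

```bash
cat > m2.py <<'E'
from h import *
import sys
def run(f,view=None):
    c=dict(np.load(f));im=c['color'];h=cv2.cvtColor(im,cv2.COLOR_RGB2HSV);z=.033
    br=((h[...,0]<18)&(h[...,1]>110)).astype(np.uint8)
    def rect(m,nm):
        cs,hi=cv2.findContours(m,cv2.RETR_CCOMP,cv2.CHAIN_APPROX_NONE)
        for i,k in enumerate(cs):
            if cv2.contourArea(k)>3000:
                x=ray(c,k[:,0],z)[:,:2]
                if abs(x[:,0].mean()-.57)<.08: print(nm,'hole' if hi[0][i][3]>=0 else 'outer',np.round(cv2.boundingRect(k)),[np.round(v,4) for v in cv2.minAreaRect(x.astype(np.float32))])
    rect(br,'brown')
    for y in (120,155,210): print(y,[(u,*im[y,u]) for u in (222,232,245,255,259,262,265)])
    for t in (110,125,140,155): rect((br&(im[...,0]>t).astype(np.uint8)),f'pale{t}')
    return c
if __name__=='__main__':
    c=run('w1.npz');save({'color':cv2.resize(c['color'][85:285,190:465],None,fx=2.9,fy=2.9,interpolation=cv2.INTER_CUBIC)},'pics/w1c.png')
E
python3 m2.py
```

```text
brown hole [263 152 125  75] [array([ 0.5732, -0.1649]), array([0.1383, 0.0882]), np.float64(1.0532)]
120 [(222, np.uint8(106), np.uint8(77), np.uint8(55)), (232, np.uint8(97), np.uint8(67), np.uint8(46)), (245, np.uint8(95), np.uint8(65), np.uint8(41)), (255, np.uint8(95), np.uint8(63), np.uint8(41)), (259, np.uint8(96), np.uint8(62), np.uint8(44)), (262, np.uint8(97), np.uint8(66), np.uint8(46)), (265, np.uint8(93), np.uint8(63), np.uint8(43))]
155 [(222, np.uint8(115), np.uint8(75), np.uint8(52)), (232, np.uint8(163), np.uint8(114), np.uint8(76)), (245, np.uint8(155), np.uint8(107), np.uint8(71)), (255, np.uint8(118), np.uint8(80), np.uint8(53)), (259, np.uint8(66), np.uint8(54), np.uint8(48)), (262, np.uint8(140), np.uint8(95), np.uint8(63)), (265, np.uint8(77), np.uint8(88), np.uint8(69))]
210 [(222, np.uint8(123), np.uint8(81), np.uint8(55)), (232, np.uint8(91), np.uint8(63), np.uint8(42)), (245, np.uint8(155), np.uint8(107), np.uint8(73)), (255, np.uint8(166), np.uint8(115), np.uint8(74)), (259, np.uint8(89), np.uint8(67), np.uint8(50)), (262, np.uint8(70), np.uint8(55), np.uint8(45)), (265, np.uint8(140), np.uint8(97), np.uint8(66))]
pale110 outer [226 121 309 164] [array([ 0.6344, -0.1776]), array([0.191 , 0.3566]), np.float64(82.9608)]
pale110 outer [197  93 258 186] [array([ 0.5731, -0.1693]), array([0.2703, 0.2205]), np.float64(1.0547)]
pale125 outer [227 121 196 138] [array([ 0.5736, -0.1696]), array([0.2132, 0.1641]), np.float64(0.9436)]
pale125 outer [262  94 193  25] [array([ 0.6054, -0.0716]), array([0.2022, 0.0243]), np.float64(1.0547)]
pale140 outer [227 122 196 137] [array([ 0.5736, -0.1698]), array([0.2126, 0.1628]), np.float64(0.8552)]
pale155 outer [228 122 185 136] [array([ 0.5734, -0.1693]), array([0.2113, 0.1616]), np.float64(1.0528)]
```

View pics/w1c.png

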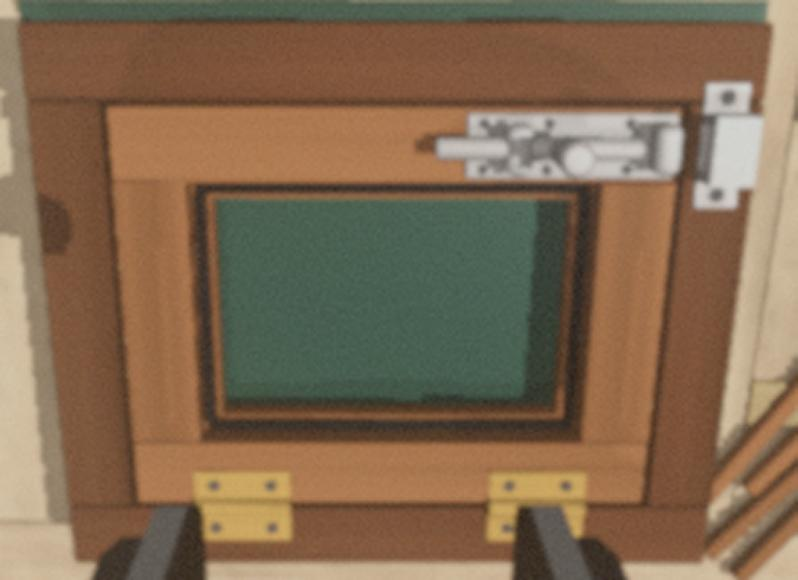

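Run:
```python
from h import *
c=dict(np.load('w1.npz'));print(ray(c,[[389.7,140.2],[382,137.5]],.070))
print(ray(c,[[389.7,140.2]],.059))
from h import plan
plan((.613,-.1005,.10),1);plan((.613,-.1005,.051),1)
```

```text
[[ 0.63385604 -0.10126298  0.07      ]
 [ 0.62609418 -0.0987848   0.07      ]]
[[ 0.63635882 -0.1028462   0.059     ]]
shift mm [ 36.7  53.9 160.7] rot deg [ 0.01 -0.01  0.08] t 2.2
shift mm [ 36.6  53.9 209.7] rot deg [ 0.01 -0.01  0.08] t 2.2
```

```bash
python3 -m jog '[[0.0363,0.0739,0.13,0,0,0,0.05],[0.0363,0.0739,0.13,0,0,0,0.05],[0.0363,0.0739,0.13,0,0,0,0.05],[0.0363,0.0739,0.13,0,0,0,0.05],[0.0363,0.0739,0.16,0,0,0,0.05],[0.0363,0.0739,0.19,0,0,0,0.05],[0.0363,0.0739,0.209,0,0,0,0.05],[0.0363,0.0739,0.209,0,0,0,0.05],[0.0363,0.0739,0.209,0,0,0,0.05]]'
python3 - <<'E'
from h import *
c=cam('wrist');save({'color':cv2.resize(c['color'][150:400,160:480],None,fx=2.4,fy=2.4)},'pics/w2.png')
E
```

```text
time: 3.1
ee_pos: [0.6339, -0.1021, 0.0528]
orientation: [0.701, 0.713, 0.0, 0.001]
contact_force: [0.9, 0.5, 1.3]
gripper_width: 0.05
grasp_force: 0.0
```

View pics/w2.png

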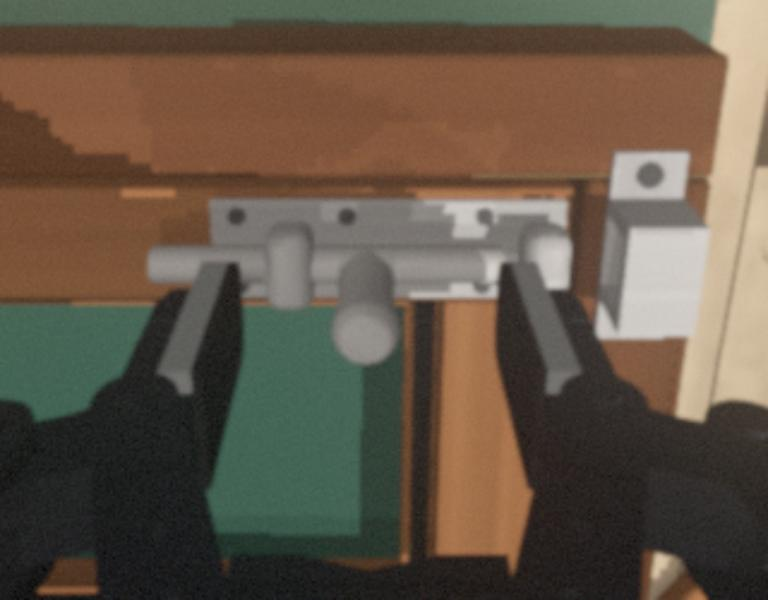

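The knob stands between the fingers, slightly left of the middle, with the keeper to the right at about (650,265) in the crop. I'll close on it and shoot the bolt.

```bash
python3 -m jog '[[0,0,0,0,0,0,0.0],[0,0,0,0,0,0,0.0],[0,0,0,0,0,0,0.0],[0,0,0,0,0,0,0.0],[0,0,0,0,0,0,0.0],[0,0,0,0,0,0,0.0],[0,0.005,0,0,0,0,0.0],[0,0.01,0,0,0,0,0.0],[0,0.015,0,0,0,0,0.0],[0,0.02,0,0,0,0,0.0],[0,0.024,0,0,0,0,0.0],[0,0.024,0,0,0,0,0.0],[0,0.024,0,0,0,0,0.0]]'
```

```text
time: 4.45
ee_pos: [0.6582, -0.1019, 0.0528]
orientation: [0.701, 0.713, 0.0, 0.001]
contact_force: [-0.2, 0.5, 5.5]
gripper_width: 0.0094
grasp_force: 58.7
```

```bash
python3 -m jog '[[0,0.002,0,0,0,0,0.0],[0,0.004,0,0,0,0,0.0],[0,0.006,0,0,0,0,0.0],[0,0.006,0,0,0,0,0.0]]'
python3 - <<'E'
from h import *
c=cam('wrist');save({'color':cv2.resize(c['color'][150:400,160:480],None,fx=2.4,fy=2.4)},'pics/w3.png')
E
```

```text
time: 4.85
ee_pos: [0.6584, -0.1018, 0.0526]
orientation: [0.701, 0.713, -0.004, -0.004]
contact_force: [-12.0, -1.4, 13.0]
gripper_width: 0.0095
grasp_force: 59.6
```

View pics/w3.png

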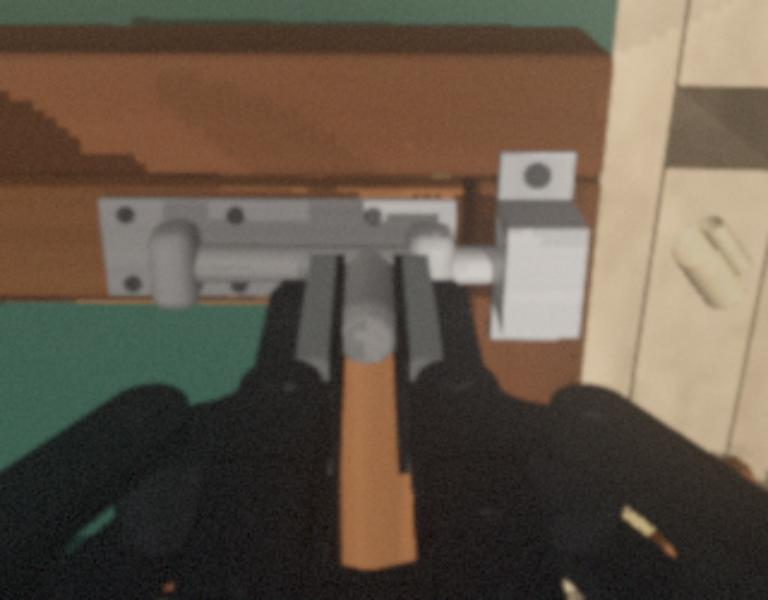

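The bolt has gone about 25 mm and its tip is entering the keeper, but the right fingertip sits over the front strap and may be what stopped it. I'll loosen, lift 5 mm, regrip and push again.

```bash
python3 -m jog '[[0,-0.005,0,0,0,0,0.0],[0,-0.006,0,0,0,0,0.02],[0,-0.006,0,0,0,0,0.02],[0,-0.006,-0.005,0,0,0,0.02],[0,-0.006,-0.005,0,0,0,0.02],[0,-0.006,-0.005,0,0,0,0.0],[0,-0.006,-0.005,0,0,0,0.0],[0,-0.006,-0.005,0,0,0,0.0]]'; python3 -m jog '[[0,0.002,0,0,0,0,0.0],[0,0.004,0,0,0,0,0.0],[0,0.004,0,0,0,0,0.0]]'
```

```text
time: 5.7
ee_pos: [0.6579, -0.1017, 0.0567]
orientation: [0.701, 0.713, 0.0, 0.0]
contact_force: [0.6, -0.5, 2.9]
gripper_width: 0.009
grasp_force: 58.6
time: 6.0
ee_pos: [0.6583, -0.1017, 0.0566]
orientation: [0.701, 0.713, -0.002, -0.002]
contact_force: [-6.9, -0.5, 9.2]
gripper_width: 0.0089
grasp_force: 59.3
```

```bash
python3 -m jog '[[0,0.003,0,0,0,0,0.0],[0,0.006,0,0,0,0,0.0],[0,0.006,0,0,0,0,0.0]]';python3 -m jog '[[0,0.003,0,0,0,0,0.0],[0,0.006,0,0,0,0,0.0],[0,0.006,0,0,0,0,0.0]]'
```

```text
time: 6.3
ee_pos: [0.6586, -0.1016, 0.0565]
orientation: [0.7, 0.714, -0.007, -0.007]
contact_force: [-18.2, -1.3, 16.1]
gripper_width: 0.009
grasp_force: 60.1
time: 6.6
ee_pos: [0.6589, -0.1016, 0.0564]
orientation: [0.7, 0.714, -0.011, -0.011]
contact_force: [-27.9, -2.1, 22.9]
gripper_width: 0.0089
grasp_force: 61.0
```

```bash
python3 -m jog '[[0,-0.008,0,0,0,0,0.0],[0,-0.0155,0,0,0,0,0.0],[0,-0.0155,0,0,0,0,0.03],[0,-0.0155,0,0,0,0,0.03],[0,-0.0155,-0.03,0,0,0,0.03],[-0.0363,-0.1139,-0.204,0,0,0,0.05],[-0.0363,-0.1139,-0.204,0,0,0,0.05],[-0.0363,-0.1139,-0.204,0,0,0,0.05],[-0.0363,-0.1139,-0.204,0,0,0,0.05],[-0.0363,-0.1139,-0.204,0,0,0,0.05],[-0.0363,-0.1139,-0.204,0,0,0,0.05],[-0.0363,-0.1139,-0.204,0,0,0,0.05]]'
python3 - <<'E'
from h import *
c=cam('wrist');np.savez('w4.npz',**c)
a=dict(np.load('w1.npz'))['color'][110:165,330:460];b=c['color'][110:165,330:460]
save({'color':cv2.resize(np.vstack([a,b]),None,fx=6,fy=5,interpolation=cv2.INTER_CUBIC)},'pics/w4.png')
E
```

```text
time: 7.8
ee_pos: [0.5603, -0.1393, 0.2587]
orientation: [0.701, 0.713, -0.0, -0.001]
contact_force: [-0.0, 0.6, -0.2]
gripper_width: 0.0501
grasp_force: 0.0
```

View pics/w4.png

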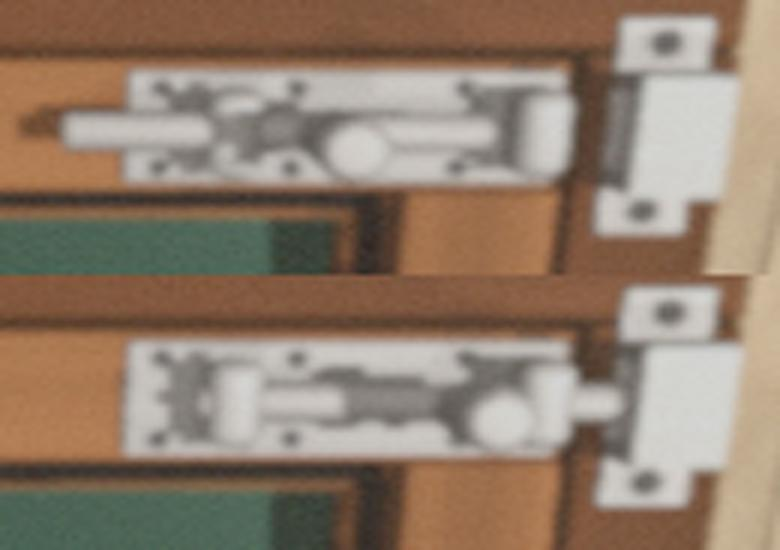

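The knob moved about 24 px and the bolt now sits in the keeper, against a hard stop. To be sure a finger on the strap wasn't the stop, I'll push the knob from behind with closed fingers.

```bash
python3 - <<'E'
from h import *
for f,uv in (('w1.npz',(330+357/6,110+150/5)),('w4.npz',(330+500/6,110+(420-275)/5))):
    c=dict(np.load(f));print(ray(c,[uv],.070))
E
python3 -m jog '[[0.0363,0.069,0.13,0,0,0,0.0],[0.0363,0.069,0.13,0,0,0,0.0],[0.0363,0.069,0.13,0,0,0,0.0],[0.0363,0.069,0.13,0,0,0,0.0],[0.0363,0.069,0.17,0,0,0,0.0],[0.0363,0.069,0.208,0,0,0,0.0],[0.0363,0.069,0.208,0,0,0,0.0],[0.0363,0.074,0.208,0,0,0,0.0],[0.0363,0.079,0.208,0,0,0,0.0],[0.0363,0.079,0.208,0,0,0,0.0]]'; python3 -m jog '[[0,0.004,0,0,0,0,0],[0,0.008,0,0,0,0,0],[0,0.008,0,0,0,0,0]]'; python3 -m jog '[[0,0.004,0,0,0,0,0],[0,0.008,0,0,0,0,0],[0,0.008,0,0,0,0,0]]'
```

```text
[[ 0.6336423 -0.1010723  0.07     ]]
[[ 0.65668753 -0.10060596  0.07      ]]
time: 8.85
ee_pos: [0.6384, -0.102, 0.0527]
orientation: [0.701, 0.713, -0.001, -0.001]
contact_force: [-1.8, -0.7, -1.4]
gripper_width: 0.0001
grasp_force: 0.7
time: 9.15
ee_pos: [0.6392, -0.1019, 0.0525]
orientation: [0.701, 0.714, -0.005, -0.006]
contact_force: [-14.8, -1.5, 7.7]
gripper_width: -0.0002
grasp_force: 7.7
time: 9.45
ee_pos: [0.6398, -0.1019, 0.0525]
orientation: [0.7, 0.714, -0.011, -0.011]
contact_force: [-29.0, -4.3, 17.6]
gripper_width: 0.0
grasp_force: 14.9
```

Run:
```python
from h import *
for f in ('w1.npz','w4.npz'):
    c=dict(np.load(f));P=cloud(c)
    uv=proj(c,np.c_[np.arange(.57,.712,.003),-.1012+np.arange(-.0,.142,.003)[:48]*.0175,np.full(48,.043)]).round().astype(int)
    print(f,[(round(P[v,u,0]*1e3),round(P[v,u,2]*1e3),int(c['color'][v,u].mean())) for u,v in uv])
```

```text
w1.npz [(571, 32, 124), (574, 33, 126), (576, 32, 127), (579, 31, 114), (583, 33, 79), (586, 32, 80), (588, 43, 169), (591, 44, 192), (593, 44, 192), (596, 44, 191), (600, 44, 192), (603, 45, 193), (606, 43, 195), (609, 44, 195), (612, 43, 176), (614, 46, 132), (617, 45, 134), (620, 45, 112), (624, 43, 135), (627, 43, 130), (628, 52, 98), (629, 64, 107), (630, 67, 141), (633, 67, 182), (636, 68, 173), (645, 43, 193), (648, 45, 194), (651, 46, 194), (653, 45, 195), (656, 44, 192), (660, 44, 194), (663, 41, 157), (666, 42, 104), (668, 46, 175), (671, 47, 206), (674, 45, 204), (682, 32, 78), (684, 34, 71), (687, 33, 118), (690, 34, 128), (688, 50, 207), (690, 50, 209), (693, 49, 209), (696, 50, 208), (700, 49, 208), (723, -1, 183), (727, -2, 169), (730, -2, 169)]
w4.npz [(570, 32, 123), (573, 34, 125), (576, 34, 125), (580, 32, 126), (583, 32, 124), (586, 32, 124), (589, 32, 124), (592, 31, 124), (595, 33, 124), (598, 32, 122), (601, 35, 189), (604, 34, 180), (607, 34, 129), (610, 35, 127), (612, 43, 158), (614, 47, 165), (617, 48, 202), (620, 45, 197), (624, 44, 195), (627, 43, 193), (630, 43, 196), (633, 45, 197), (635, 44, 180), (638, 44, 132), (642, 43, 135), (645, 44, 135), (648, 43, 136), (651, 44, 131), (652, 51, 100), (652, 62, 103), (653, 68, 118), (655, 69, 167), (658, 69, 178), (668, 45, 169), (671, 46, 206), (674, 45, 198), (678, 43, 194), (680, 44, 195), (683, 44, 181), (690, 34, 121), (688, 48, 206), (692, 47, 207), (694, 49, 209), (697, 49, 210), (700, 49, 209), (701, 51, 194), (725, 0, 169), (730, -2, 171)]
```

Run:
```python
from h import *
for f in ('w1.npz','w4.npz'):
    c=dict(np.load(f));P=cloud(c);print(f)
    for v in range(126,148,2): print(v,' '.join(f"{P[v,u,2]*1e3:.0f}/{c['color'][v,u].mean():.0f}" for u in range(422,442)))
```

```text
w1.npz
126 33/189 34/175 33/138 25/81 28/58 31/62 33/65 33/70 32/70 31/72 33/78 36/91 39/89 44/92 45/115 49/162 48/194 49/203 48/204 49/206
128 44/159 43/156 33/130 26/87 30/63 30/66 32/66 32/68 31/70 34/92 35/106 34/113 35/110 41/105 46/135 49/177 49/202 50/209 49/209 49/210
130 47/196 45/195 44/179 44/140 30/88 32/68 32/72 32/67 31/77 32/96 35/118 403/122 33/118 35/112 46/145 48/185 48/204 48/209 48/210 50/210
132 46/210 47/209 45/191 45/152 31/97 32/70 32/70 33/66 33/71 32/98 34/117 34/126 34/115 34/119 47/156 49/195 48/208 49/209 49/208 49/207
134 46/208 45/203 46/183 29/136 31/80 32/67 31/66 33/67 33/75 33/98 35/116 34/118 34/114 34/125 47/163 48/198 48/208 49/209 48/208 50/208
136 45/209 46/200 46/178 29/124 31/78 32/68 32/70 33/72 33/84 32/102 35/118 33/118 36/112 45/134 49/175 50/200 48/208 49/209 49/207 49/208
138 46/207 45/199 45/175 30/120 32/71 33/68 33/73 32/71 32/86 34/108 36/118 34/114 35/115 46/145 50/183 49/204 48/208 49/207 48/207 48/208
140 46/204 48/192 46/158 30/107 31/72 32/67 32/71 33/75 33/95 33/119 34/119 34/114 33/120 47/157 49/196 48/208 49/210 48/208 49/20
[... 1256 characters left out ...]
8 49/208
138 45/207 46/201 45/184 43/168 45/160 44/162 44/162 44/160 43/163 43/157 42/140 43/120 35/114 34/129 48/169 49/201 49/209 49/210 49/207 49/210
140 47/204 46/198 46/174 29/124 32/82 31/79 32/77 34/83 33/92 33/109 35/115 33/111 33/114 46/137 49/178 48/204 49/209 48/211 47/209 47/210
142 47/195 45/183 46/151 30/99 32/71 34/69 31/66 33/69 32/88 34/106 34/109 35/105 35/110 47/149 49/187 49/205 49/207 49/207 49/208 48/207
144 34/143 32/115 29/85 31/65 32/68 33/72 33/75 32/71 32/75 35/87 39/90 41/92 46/110 48/158 50/197 47/208 49/207 49/209 47/208 50/207
146 32/110 24/79 28/59 29/74 33/83 32/84 32/88 34/89 32/113 38/134 38/129 43/113 45/126 49/166 49/195 48/207 48/207 49/208 49/207 47/209
```

```bash
python3 -m jog '[[0,-0.02,0,0,0,0,0],[0,-0.02,-0.03,0,0,0,0],[-0.038,-0.153,-0.067,0,0,0,0],[-0.038,-0.153,-0.067,0,0,0,0],[-0.038,-0.153,-0.067,0,0,0,0],[-0.038,-0.153,-0.067,0,0,0,0],[-0.038,-0.153,-0.067,0,0,0,0],[-0.038,-0.153,-0.067,0,0,0,0]]'
python3 - <<'E'
from h import *
c=cam('wrist');np.savez('w5.npz',**c);P=cloud(c);print(-c['R'].T@c['t'])
u,v=proj(c,[[.685,-.0995,.043]])[0].astype(int);print(u,v)
for y in range(v-12,v+14,3): print(y,' '.join(f"{P[y,x,0]*1e3:.0f},{P[y,x,2]*1e3:.0f}" for x in range(u-14,min(u+22,640),2)))
save({'color':cv2.resize(c['color'][max(0,v-60):v+60,480:640],None,fx=5,fy=5,interpolation=cv2.INTER_CUBIC)},'pics/w5.png')
E
```

```text
time: 10.25
ee_pos: [0.504, -0.1426, 0.12]
orientation: [0.701, 0.713, 0.001, 0.001]
contact_force: [0.2, -0.1, 0.3]
gripper_width: 0.0002
grasp_force: 0.0
[ 0.50227955 -0.0577957   0.26196264]
588 158
146 682,32 683,32 684,32 686,32 686,33 687,34 689,33 689,35 685,42 686,42 686,43 686,44 686,46 687,47 687,48 687,50 688,49 690,49
149 671,46 673,45 674,46 685,34 685,35 688,34 689,34 691,32 692,33 692,34 694,34 695,34 686,46 686,48 688,48 688,49 689,49 690,49
152 671,47 673,47 674,47 687,32 687,33 687,35 691,32 691,34 693,33 694,34 695,34 686,45 686,47 687,48 688,48 688,49 692,47 691,49
155 672,46 673,46 675,46 679,43 681,41 681,44 682,43 684,43 684,44 686,43 696,33 686,46 687,47 687,49 688,49 689,49 691,48 691,50
158 657,66 658,66 659,67 679,43 680,43 681,44 682,44 683,45 684,45 687,43 696,34 686,47 686,48 687,49 688,49 691,48 691,49 692,49
161 656,68 657,68 657,69 659,69 660,69 681,44 683,44 685,43 685,44 687,43 686,46 686,48 687,48 689,47 689,49 691,47 691,49 694,48
164 655,69 657,69 659,68 659,69 660,69 661,69 684,43 684,44 687,42 696,34 687,46 687,47 688,48 689,48 689,49 692,48 692,49 694,48
167 656,69 658,69 658,69 659,69 660,70 662,69 663,69 694,34 695,34 686,46 686,47 687,49 688,48 689,49 691,48 690,50 693,49 695,48
170 656,70 657,69 659,69 659,70 661,70 662,70 691,37 692,36 694,36 686,47 686,48 689,47 688,49 689,49 691,49 693,48 694,48 694,49
```

View pics/w5.png

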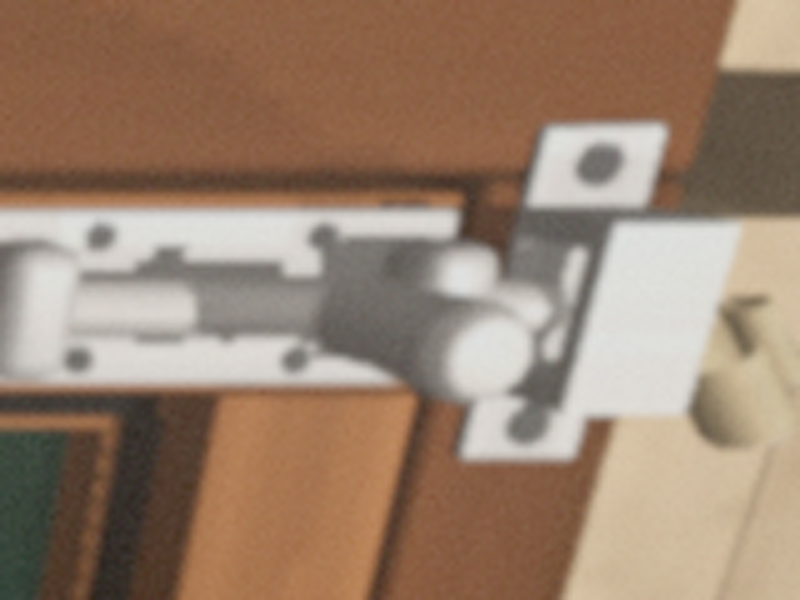

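The crop shows the bolt tip at about (545,305), only just at the keeper's mouth, with the lit floor behind it still visible. It is therefore some 4 mm short, so I'll measure tip, opening and knob clearances.

Run:
```python
from h import *
for f in ('w5.npz','w4.npz','w1.npz'):
    c=dict(np.load(f));P=cloud(c)
    Q=P.reshape(-1,3);Q=Q[(Q[:,0]>.58)&(Q[:,0]<.72)&(Q[:,1]>-.13)&(Q[:,1]<-.07)]*1e3
    def st(n,x0,x1,y0,y1,z0,z1):
        q=Q[(Q[:,0]>x0)&(Q[:,0]<x1)&(Q[:,1]>y0)&(Q[:,1]<y1)&(Q[:,2]>z0)&(Q[:,2]<z1)]
        if len(q)>2: print(f,n,len(q),np.percentile(q,3,0).round(1),np.percentile(q,97,0).round(1))
    st('rod',678.5,690,-112,-90,38,45.5);st('roof',686,712,-130,-75,46.5,53);st('floor in keeper',688,699,-116,-88,30,37)
    st('keeper legs front',683,688,-125,-80,37,45)
    st('strap',664,679,-110,-92,45.5,50);st('knobtop',620,670,-112,-90,66,73);st('knob mid',620,670,-112,-90,52,64)
    st('door stile',590,600,-130,-90,25,40);st('frame',590,660,-84,-70,25,40)
```

```text
w5.npz rod 188 [ 679.3 -111.5   39.7] [687.7 -90.5  45.3]
w5.npz roof 1018 [ 686.3 -112.    47.1] [701.7 -88.2  49.8]
w5.npz floor in keeper 151 [ 688.3 -115.7   32.8] [696.1 -93.3  35.8]
w5.npz keeper legs front 174 [ 683.3 -112.4   37.6] [687.4 -87.9  44.8]
w5.npz strap 84 [666.8 -97.5  45.5] [674.7 -92.9  47.6]
w5.npz knobtop 374 [ 652.2 -105.8   66.3] [662.5 -95.3  70.4]
w5.npz knob mid 242 [ 652.1 -105.6   52.3] [657.3 -95.3  63.6]
w5.npz door stile 576 [ 590.2 -114.8   31. ] [599.8 -91.   34.7]
w5.npz frame 2261 [592.  -83.6  31.2] [657.8 -70.4  33.8]
w4.npz rod 67 [ 679.1 -110.9   38.6] [687.1 -91.3  45.5]
w4.npz roof 399 [ 686.3 -112.2   47.1] [701.8 -88.   49.9]
w4.npz floor in keeper 35 [ 688.2 -115.9   32.7] [697.2 -93.6  35.5]
w4.npz keeper legs front 44 [ 683.2 -112.1   38. ] [687.5 -87.9  44.9]
w4.npz strap 87 [ 668.  -107.9   45.6] [675.1 -93.1  47.5]
w4.npz knobtop 128 [ 651.4 -105.8   66.5] [661.7 -95.2  70.6]
w4.npz knob mid 29 [ 651.3 -103.4   52.5] [656.7 -95.2  63.2]
w4.npz door stile 225 [ 590.3 -114.5   31. ] [599.6 -90.3  34.2]
w4.npz frame 907 [592.2 -83.6  31. ] [657.7 -70.5  33.9]
w1.npz rod 14 [ 686.  -111.7   38.9] [687.4 -90.4  45.2]
w1.npz roof 396 [ 686.4 -112.4   47.2] [701.8 -87.9  50.1]
w1.npz floor in keeper 43 [ 688.1 -115.7   32.7] [692.1 -93.6  35.2]
w1.npz keeper legs front 23 [ 685.8 -112.5   37.1] [687.3 -87.8  44.9]
w1.npz strap 92 [ 667.3 -107.1   45.5] [675.4 -92.6  47.5]
w1.npz knobtop 124 [ 628.2 -106.3   66.8] [638.4 -95.6  70.5]
w1.npz knob mid 22 [ 627.6 -103.4   52.5] [632.2 -95.6  63.8]
w1.npz door stile 154 [ 590.6 -115.    30.8] [599.5 -90.4  34. ]
w1.npz frame 896 [592.1 -83.6  31. ] [657.9 -70.5  33.9]
```

```bash
python3 -m jog '[[0.0393,0.1544,0.0,0,0,0,0.03],[0.0393,0.1544,0.0,0,0,0,0.03],[0.0393,0.1544,0.0,0,0,0,0.03],[0.0393,0.1544,0.0,0,0,0,0.03],[0.0393,0.1544,0.03,0,0,0,0.03],[0.0393,0.1544,0.064,0,0,0,0.03],[0.0393,0.1544,0.064,0,0,0,0.03],[0.0393,0.1544,0.064,0,0,0,0.0],[0.0393,0.1544,0.064,0,0,0,0.0],[0.0393,0.1544,0.064,0,0,0,0.0],[0.0393,0.1544,0.064,0,0,0,0.0]]'; python3 -m jog '[[0,-0.004,0,0,0,0,0],[0,-0.008,0,0,0,0,0],[0,-0.008,0,0,0,0,0]]'; python3 -m jog '[[0,0.004,0,0,0,0,0],[0,0.008,0,0,0,0,0],[0,0.010,0,0,0,0,0],[0,0.010,0,0,0,0,0]]'; python3 -m jog '[[0,0,-0.003,0,0,0,0],[0,0,-0.003,0,0,0,0]]'
```

```text
time: 11.4
ee_pos: [0.657, -0.1003, 0.0563]
orientation: [0.701, 0.713, 0.001, 0.001]
contact_force: [2.8, 1.0, -5.1]
gripper_width: 0.009
grasp_force: 58.5
time: 11.7
ee_pos: [0.6472, -0.1004, 0.0557]
orientation: [0.701, 0.713, -0.0, -0.0]
contact_force: [1.0, 1.0, -3.6]
gripper_width: 0.0092
grasp_force: 58.7
time: 12.1
ee_pos: [0.6581, -0.1002, 0.0556]
orientation: [0.701, 0.713, -0.0, -0.0]
contact_force: [-1.6, 1.6, 2.4]
gripper_width: 0.0091
grasp_force: 59.2
time: 12.3
ee_pos: [0.6581, -0.1006, 0.0577]
orientation: [0.701, 0.713, -0.0, 0.0]
contact_force: [-0.2, 1.2, -6.1]
gripper_width: 0.0089
grasp_force: 58.7
```

```bash
python3 -m jog '[[0,0,-0.003,0,0,0,0],[0,0,-0.003,0,0,0,0]]'
python3 - <<'E'
from h import *
c=cam('wrist');np.savez('w6.npz',**c);P=cloud(c)
Q=P.reshape(-1,3)*1e3
for n,x0,x1,y0,y1 in (('stile',590,635,-112,-92),('frame+y',590,655,-82,-68),('rod',678,686,-104,-97),('kroof',690,700,-110,-90)):
    q=Q[(Q[:,0]>x0)&(Q[:,0]<x1)&(Q[:,1]>y0)&(Q[:,1]<y1)&(Q[:,2]>20)&(Q[:,2]<60)];print(n,len(q),np.percentile(q[:,2],[10,50,90]).round(1) if len(q) else '')
E
```

```text
time: 12.5
ee_pos: [0.6568, -0.1011, 0.0604]
orientation: [0.701, 0.713, -0.001, -0.001]
contact_force: [-2.4, -2.5, -6.4]
gripper_width: 0.0093
grasp_force: 59.4
stile 2762 [37.  39.5 50.5]
frame+y 3023 [31.6 32.4 33.2]
rod 331 [30.8 47.4 49. ]
kroof 676 [47.8 48.5 49.3]
```

The door lifted with the knob, so the bolt is truly blocked at the keeper's mouth and not at its stop. Each push also bore down on the door, so the tip may be catching the keeper's plate edge. I'll lower it, then push with a small upward bias.

```bash
python3 -m jog '[[0,-0.004,0,0,0,0,0],[0,-0.004,0.003,0,0,0,0],[0,-0.004,0.006,0,0,0,0],[0,-0.004,0.006,0,0,0,0]]'; python3 -m jog '[[0,0,-0.0007,0,0,0,0],[0,0.004,-0.0007,0,0,0,0],[0,0.008,-0.0007,0,0,0,0],[0,0.008,-0.0007,0,0,0,0]]';  python3 -m jog '[[0,0,-0.0007,0,0,0,0],[0,0,-0.0007,0,0,0,0]]'; python3 -m jog '[[0,0,-0.0007,0,0,0,0],[0,0,-0.0007,0,0,0,0]]'
```

```text
time: 12.95
ee_pos: [0.6551, -0.1002, 0.0557]
orientation: [0.701, 0.713, 0.001, 0.001]
contact_force: [1.9, -0.4, -5.4]
gripper_width: 0.0089
grasp_force: 59.5
time: 13.35
ee_pos: [0.6583, -0.1001, 0.0556]
orientation: [0.701, 0.713, -0.003, -0.003]
contact_force: [-7.6, -1.3, 0.5]
gripper_width: 0.0091
grasp_force: 60.1
time: 13.55
ee_pos: [0.6582, -0.1001, 0.0557]
orientation: [0.701, 0.713, -0.003, -0.003]
contact_force: [-5.8, -2.3, -4.7]
gripper_width: 0.0092
grasp_force: 59.8
time: 13.75
ee_pos: [0.6583, -0.1002, 0.056]
orientation: [0.701, 0.713, -0.003, -0.003]
contact_force: [-6.3, -1.9, -5.9]
gripper_width: 0.0091
grasp_force: 59.5
```

```bash
for i in 1 2 3; do python3 -m jog '[[0,0.001,-0.0006,0,0,0,0],[0,0.001,-0.0006,0,0,0,0]]' | egrep 'ee_pos|contact'; done
```

```text
ee_pos: [0.6583, -0.1002, 0.0562]
contact_force: [-6.8, -2.6, -6.0]
ee_pos: [0.6583, -0.1002, 0.0565]
contact_force: [-7.9, -3.1, -5.2]
ee_pos: [0.6584, -0.1003, 0.0568]
contact_force: [-9.3, -3.0, -6.0]
```

```bash
python3 -m jog '[[0,-0.008,0.002,0,0,0,0],[0,-0.012,0.0035,0,0,0,0],[0,-0.02,0.0035,0,0,0,0],[0,-0.028,0.0035,0,0,0,0],[0,-0.033,0.0035,0,0,0,0],[0,-0.033,0.0035,0,0,0,0]]'; for i in 1 2 3; do python3 -m jog '[[0,-0.002,0,0,0,0,0],[0,-0.003,0,0,0,0,0]]'| egrep 'ee_pos|contact'; done
```

```text
time: 14.95
ee_pos: [0.6307, -0.1007, 0.056]
orientation: [0.701, 0.713, -0.0, -0.001]
contact_force: [0.8, -0.5, -5.3]
gripper_width: 0.0092
grasp_force: 59.6
ee_pos: [0.63, -0.1007, 0.056]
contact_force: [4.1, 1.1, -5.3]
ee_pos: [0.6298, -0.1009, 0.0568]
contact_force: [9.4, 2.2, -5.4]
ee_pos: [0.6297, -0.1011, 0.0576]
contact_force: [13.8, 2.2, -6.4]
```

The full range measures 28.3 mm (0.6300 to 0.6583), so the earlier stop was the true home position and the bolt had simply started 3–4 mm in. I'll shoot it home again and release gently.

```bash
python3 -m jog '[[0,0.008,0.002,0,0,0,0],[0,0.016,0.003,0,0,0,0],[0,0.024,0.003,0,0,0,0],[0,0.032,0.003,0,0,0,0],[0,0.038,0.003,0,0,0,0],[0,0.042,0.003,0,0,0,0],[0,0.044,0.003,0,0,0,0],[0,0.044,0.003,0,0,0,0]]'; python3 -m jog '[[0,-0.004,0,0,0,0,0],[0,-0.0085,0,0,0,0,0.0],[0,-0.0085,0,0,0,0,0.03],[0,-0.0085,0,0,0,0,0.03],[0,-0.0085,-0.05,0,0,0,0.05],[-0.01,-0.06,-0.1,0,0,0,0.05],[-0.01,-0.06,-0.1,0,0,0,0.05],[-0.01,-0.06,-0.1,0,0,0,0.05]]'
python3 - <<'E'
from h import *
c=cam('wrist');np.savez('w7.npz',**c);P=cloud(c);Q=P.reshape(-1,3)*1e3
def st(n,x0,x1,y0,y1,z0,z1):
    q=Q[(Q[:,0]>x0)&(Q[:,0]<x1)&(Q[:,1]>y0)&(Q[:,1]<y1)&(Q[:,2]>z0)&(Q[:,2]<z1)];print(n,len(q),np.percentile(q,3,0).round(1),np.median(q,0).round(1),np.percentile(q,97,0).round(1)) if len(q) else print(n,0)
st('rod',678.5,690,-106,-95,41,45.5);st('knobtop',620,670,-112,-90,66,73);st('stile',590,600,-130,-90,25,40);st('frame',590,660,-84,-70,25,40)
plan((.40,.2,.24),62);print(yaw())
E
```

```text
time: 16.35
ee_pos: [0.6586, -0.1001, 0.0553]
orientation: [0.7, 0.714, -0.006, -0.006]
contact_force: [-17.7, -0.2, 20.5]
gripper_width: 0.0087
grasp_force: 62.5
time: 17.15
ee_pos: [0.6067, -0.112, 0.1556]
orientation: [0.701, 0.713, 0.0, 0.002]
contact_force: [0.5, -0.0, 0.0]
gripper_width: 0.05
grasp_force: 0.0
rod 103 [ 678.8 -103.1   41.7] [682.7 -99.3  43.6] [686.7 -96.3  45.2]
knobtop 224 [ 652.5 -105.4   66.5] [657.5 -99.9  69. ] [662.8 -95.2  70.4]
stile 357 [ 590.5 -114.4   31.1] [ 594.6 -102.4   32.4] [599.5 -90.6  34.1]
frame 1539 [592.2 -83.5  31.2] [625.3 -77.   32.4] [657.7 -70.4  33.7]
shift mm [ 314.9 -201.9  -86.7] rot deg [  0.08   0.1  -61.05] t 17.2
(np.float64(0.9493670521417218), array([ 2.03027651e-03, -6.44588841e-04, -9.99997731e-01]))
```

Run:
```python
from h import *
plan((.466,.300,.19),62)
```

```text
shift mm [ 413.9 -134.4  -36.6] rot deg [  0.08   0.1  -61.05] t 17.2
```

```bash
python3 -m jog '[[0,0,-0.037,0,0,0,0.0854],[0.414,-0.134,-0.037,0,0,-61,0.0854],[0.414,-0.134,-0.037,0,0,-61,0.0854],[0.414,-0.134,-0.037,0,0,-61,0.0854],[0.414,-0.134,-0.037,0,0,-61,0.0854],[0.414,-0.134,-0.037,0,0,-61,0.0854],[0.414,-0.134,-0.037,0,0,-61,0.0854],[0.414,-0.134,-0.037,0,0,-61,0.0854],[0.414,-0.134,-0.037,0,0,-61,0.0854],[0.414,-0.134,-0.037,0,0,-61,0.0854],[0.414,-0.134,-0.037,0,0,-61,0.0854],[0.414,-0.134,-0.037,0,0,-61,0.0854],[0.414,-0.134,-0.037,0,0,-61,0.0854]]'
cat > m3.py <<'E'
from h import *
c=cam('wrist');np.savez('w8.npz',**c);P=cloud(c);hs=cv2.cvtColor(c['color'],cv2.COLOR_RGB2HSV);s=r.state()
near=np.hypot(P[...,0]-.466,P[...,1]-.30)<.13
b=(hs[...,0]>100)&(hs[...,0]<128)&(hs[...,1]>120)&near
p=P[b&(P[...,2]>.080)];print('bar',len(p),cv2.minAreaRect(p[:,:2].astype(np.float32)),np.median(p[:,2]),np.percentile(p[:,:2],[0,100],axis=0))
w=(hs[...,1]<50)&(hs[...,2]>130)&near&(P[...,2]>.013)&(P[...,2]<.033)
m=cv2.morphologyEx(w.astype(np.uint8),cv2.MORPH_OPEN,np.ones((3,3)));q=ray(c,np.argwhere(m)[:,::-1],.022)[:,:2]
print('pane',len(q),cv2.minAreaRect(q.astype(np.float32)),np.median(P[m>0][:,2]))
print(s['ee_pos'],yaw())
save({'color':c['color']},'pics/w8.png')
E
python3 m3.py
```

```text
time: 18.5
ee_pos: [0.4664, 0.2998, 0.1886]
orientation: [0.242, 0.97, -0.001, -0.001]
contact_force: [-0.2, -0.3, -0.5]
gripper_width: 0.0854
grasp_force: 0.0
bar 2831 ((0.45781028270721436, 0.3043286204338074), (0.10626085847616196, 0.10497919470071793), 16.224401473999023) 0.08485689186479456 [[0.39213012 0.24205876]
 [0.51207413 0.36806287]]
pane 8478 ((0.4686327278614044, 0.30070459842681885), (0.09986145049333572, 0.1487855464220047), 62.18646240234375) 0.021424009596298164
[0.46656694 0.29943383 0.18889964] (np.float64(61.91802145396335), array([-0.00102891, -0.00104891, -0.99999892]))
```

View pics/w8.png

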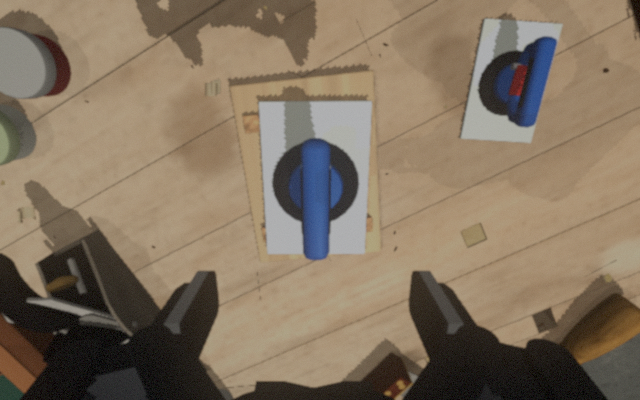

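The wrist picture shows the pane centred at (316,178), the blue bar lined up with the tool's x axis from (315,140) to (316,258), and the decoy at right (513,80). I'll descend and grip.

```bash
python3 -m jog '[[-0.001,0.002,0.05,0,0,-0.3,0.05],[-0.001,0.002,0.09,0,0,-0.3,0.05],[-0.001,0.002,0.115,0,0,-0.3,0.05],[-0.001,0.002,0.131,0,0,-0.3,0.05],[-0.001,0.002,0.131,0,0,-0.3,0.05],[-0.001,0.002,0.131,0,0,-0.3,0.05],[-0.001,0.002,0.131,0,0,-0.3,0.03],[-0.001,0.002,0.131,0,0,-0.3,0.0],[-0.001,0.002,0.131,0,0,-0.3,0.0],[-0.001,0.002,0.131,0,0,-0.3,0.0],[-0.001,0.002,0.131,0,0,-0.3,0.0]]'; python3 -m jog '[[0,0,-0.01,0,0,0,0],[0,0,-0.03,0,0,0,0],[0,0,-0.06,0,0,0,0],[0,0,-0.1,0,0,0,0],[0,0,-0.135,0,0,0,0],[0,0,-0.15,0,0,0,0],[0,0,-0.15,0,0,0,0],[0,0,-0.15,0,0,0,0]]'
python3 - <<'E'
from h import *
plan((.500,.10,.207),76);plan((.5736,-.1693,.207),91)
E
```

```text
time: 19.65
ee_pos: [0.4688, 0.3017, 0.0602]
orientation: [0.239, 0.971, 0.0, 0.001]
contact_force: [0.3, -1.9, 6.1]
gripper_width: 0.0209
grasp_force: 60.8
time: 20.45
ee_pos: [0.467, 0.3015, 0.208]
orientation: [0.239, 0.971, -0.0, -0.001]
contact_force: [-0.1, -0.4, -5.3]
gripper_width: 0.0212
grasp_force: 59.5
shift mm [-122.9 -163.     1. ] rot deg [ -0.05  -0.08 -13.71] t 20.45
shift mm [-313.3 -367.2    1. ] rot deg [ -0.04  -0.08 -28.71] t 20.45
```

```bash
python3 -m jog '[[-0.007,-0.008,0,0,0,-1,0],[-0.022,-0.025,0,0,0,-2,0],[-0.043,-0.05,0,0,0,-4,0],[-0.065,-0.076,0,0,0,-6,0],[-0.088,-0.103,0,0,0,-8,0],[-0.112,-0.131,0,0,0,-10.5,0],[-0.136,-0.159,0,0,0,-13,0],[-0.16,-0.187,0,0,0,-15.5,0],[-0.184,-0.215,0,0,0,-18,0],[-0.208,-0.243,0,0,0,-20.5,0],[-0.232,-0.271,0,0,0,-22.5,0],[-0.255,-0.298,0,0,0,-24.5,0],[-0.275,-0.322,0,0,0,-26,0],[-0.292,-0.342,0,0,0,-27.5,0],[-0.304,-0.356,0,0,0,-28.3,0],[-0.311,-0.364,0,0,0,-28.7,0],[-0.313,-0.367,0,0,0,-28.7,0],[-0.313,-0.367,0.02,0,0,-28.7,0],[-0.313,-0.367,0.04,0,0,-28.7,0],[-0.313,-0.367,0.04,0,0,-28.7,0]]'; python3 -m jog '[[0,0,0,0,0,0,0],[0,0,0,0,0,0,0]]'
cat > m4.py <<'E'
from h import *
c=cam('wrist');np.savez('w9.npz',**c);P=cloud(c);hs=cv2.cvtColor(c['color'],cv2.COLOR_RGB2HSV);s=r.state();T=s['ee_pos']
zt=T[2]-.042+.004
w=(hs[...,1]<50)&(hs[...,2]>110)&(abs(P[...,2]-zt)<.012)&(np.hypot(P[...,0]-T[0],P[...,1]-T[1])<.12)
m=cv2.morphologyEx(w.astype(np.uint8),cv2.MORPH_OPEN,np.ones((3,3)))
n,l,st,_=cv2.connectedComponentsWithStats(m);print('comps',[tuple(x) for x in st[1:] if x[4]>100])
X=P[m>0];A=np.c_[X[:,:2]-T[:2],np.ones(len(X))];k=np.linalg.lstsq(A,X[:,2],rcond=None)[0]
for _ in range(3):
    g=abs(A@k-X[:,2])<.003;k=np.linalg.lstsq(A[g],X[g,2],rcond=None)[0]
print('top plane slope deg x,y',np.degrees(k[:2]).round(2),'z',k[2],'zt guess',zt)
q=ray(c,np.argwhere(m)[:,::-1],k[2])[:,:2];print('pane',len(q),cv2.minAreaRect(q.astype(np.float32)))
print('bbox px',cv2.boundingRect(m)); print(T,yaw(),s['qd'].round(3),s['time'])
E
python3 m4.py
```

```text
time: 22.45
ee_pos: [0.5715, -0.1665, 0.1652]
orientation: [-0.009, 1.0, 0.002, -0.004]
contact_force: [-1.2, 0.8, -4.6]
gripper_width: 0.0209
grasp_force: 59.3
time: 22.65
ee_pos: [0.575, -0.1685, 0.1697]
orientation: [-0.009, 1.0, -0.0, 0.001]
contact_force: [0.2, -0.9, -4.1]
gripper_width: 0.0211
grasp_force: 59.3
comps [(np.int32(219), np.int32(108), np.int32(190), np.int32(207), np.int32(19088))]
top plane slope deg x,y [ 0.05 -0.  ] z 0.13093732139245992 zt guess 0.1319151165283333
pane 19088 ((0.5647724270820618, -0.16828373074531555), (0.12716999650001526, 0.09940274804830551), 1.0096070766448975)
bbox px (219, 108, 190, 207)
[ 0.57508239 -0.16866177  0.16991512] (np.float64(91.01222577914605), array([ 2.15622042e-03, -6.72752311e-04, -9.99997449e-01])) [-0.002 -0.002  0.001 -0.001 -0.001 -0.002] 22.7
```

```bash
cat > m5.py <<'E'
from h import *
import sys
def prof(c,ax,rng,oth,z=.033,c0=(.5736,-.1693),yw=1.0):
    # ax 0: scan frame x over rng at frame y in oth
    a=np.radians(yw);ex=np.array([np.cos(a),np.sin(a)]);ey=np.array([-np.sin(a),np.cos(a)])
    s=np.arange(rng[0],rng[1],.0005);out=[]
    for o in oth:
        p=np.array(c0)+(np.outer(s,ex)+o*ey if ax==0 else np.outer(s,ey)+o*ex)
        uv=proj(c,np.c_[p,np.full(len(s),z)]).astype(np.float32)
        out.append(cv2.remap(c['color'],uv[None,:,0],uv[None,:,1],cv2.INTER_LINEAR)[0].astype(float).mean(1))
    return s,np.median(out,0)
def edge(c,nm,ax,e,oth,w=.008,z=.033):
    s,p=prof(c,ax,(e-w,e+w),oth,z);g=cv2.GaussianBlur(np.gradient(p)[None],(0,0),1.2)[0]
    i,j=np.argmax(g),np.argmin(g);print(f'{nm} exp {e*1e3:.0f}: rise {s[i]*1e3:.1f} ({g[i]:.1f}) fall {s[j]*1e3:.1f} ({g[j]:.1f})')
if __name__=='__main__':
    c=dict(np.load(sys.argv[1]))
    ys=np.r_[-.03:.03:20j];xs=eval(sys.argv[2])
    edge(c,'frame -x',0,-.137,ys);edge(c,'door -x',0,-.107,ys);edge(c,'recess -x',0,-.079,ys)
    edge(c,'frame +x',0,.137,ys);edge(c,'door +x',0,.107,ys);edge(c,'recess +x',0,.079,ys)
    edge(c,'frame -y',1,-.112,xs);edge(c,'door -y',1,-.082,xs);edge(c,'recess -y',1,-.054,xs);edge(c,'recess +y',1,.054,xs);edge(c,'door +y',1,.082,xs);edge(c,'frame +y',1,.112,xs)
E
python3 m5.py w1.npz 'np.r_[-.02:.02:20j]'; echo; python3 m5.py w9.npz 'np.r_[-.1:-.07:20j]'; echo; python3 m5.py w9.npz 'np.r_[-.04:-.0:20j]'
```

```text
frame -x exp -137: rise -129.5 (-0.2) fall -145.0 (-10.2)
door -x exp -107: rise -106.5 (8.0) fall -109.5 (-2.4)
recess -x exp -79: rise -71.5 (7.6) fall -78.5 (-8.3)
frame +x exp 137: rise 135.5 (14.4) fall 145.0 (-3.4)
door +x exp 107: rise 110.0 (4.1) fall 106.5 (-9.9)
recess +x exp 79: rise 78.5 (8.5) fall 71.0 (-2.2)
frame -y exp -112: rise -105.5 (0.3) fall -111.0 (-10.5)
door -y exp -82: rise -81.5 (8.7) fall -85.0 (-3.0)
recess -y exp -54: rise -62.0 (-0.0) fall -54.0 (-8.3)
recess +y exp 54: rise 53.5 (11.5) fall 49.5 (-8.9)
door +y exp 82: rise 84.5 (3.5) fall 81.5 (-9.3)
frame +y exp 112: rise 118.5 (14.4) fall 110.0 (-2.7)

frame -x exp -137: rise -142.0 (37.2) fall -139.0 (-15.3)
door -x exp -107: rise -107.5 (9.5) fall -110.0 (-3.2)
recess -x exp -79: rise -74.0 (6.4) fall -79.0 (-6.6)
frame +x exp 137: rise 129.0 (0.5) fall 145.0 (-1.4)
door +x exp 107: rise 114.5 (0.5) fall 111.5 (-1.0)
recess +x exp 79: rise 71.0 (4.2) fall 78.0 (-0.5)
frame -y exp -112: rise -120.0 (1.0) fall -111.5 (-18.3)
door -y exp -82: rise -82.5 (14.4) fall -85.0 (-6.0)
recess -y exp -54: rise -53.5 (1.8) fall -47.0 (-8.6)
recess +y exp 54: rise 53.5 (11.6) fall 61.5 (-0.5)
door +y exp 82: rise 83.5 (6.4) fall 80.5 (-15.7)
frame +y exp 112: rise 110.0 (17.8) fall 104.0 (-0.5)

frame -x exp -137: rise -142.0 (37.2) fall -139.0 (-15.3)
door -x exp -107: rise -107.5 (9.5) fall -110.0 (-3.2)
recess -x exp -79: rise -74.0 (6.4) fall -79.0 (-6.6)
frame +x exp 137: rise 129.0 (0.5) fall 145.0 (-1.4)
door +x exp 107: rise 114.5 (0.5) fall 111.5 (-1.0)
recess +x exp 79: rise 71.0 (4.2) fall 78.0 (-0.5)
frame -y exp -112: rise -120.0 (1.9) fall -111.5 (-16.3)
door -y exp -82: rise -75.5 (14.4) fall -85.0 (-4.6)
recess -y exp -54: rise -56.0 (0.2) fall -62.0 (-8.2)
recess +y exp 54: rise 58.0 (0.2) fall 52.5 (-3.6)
door +y exp 82: rise 83.5 (4.6) fall 78.0 (-17.4)
frame +y exp 112: rise 110.0 (15.7) fall 106.5 (-0.4)
```

```bash
python3 -m jog '[[0.001,-0.001,0.01,0,0,0,0],[0.003,-0.002,0.025,0,0,0,0],[0.003,-0.002,0.04,0,0,0,0],[0.003,-0.002,0.05,0,0,0,0],[0.003,-0.002,0.055,0,0,0,0],[0.003,-0.002,0.055,0,0,0,0],[0.003,-0.002,0.055,0,0,0,0],[0.003,-0.002,0.055,0,0,0,0]]'; python3 m4.py;python3 m5.py w9.npz 'np.r_[-.1:-.085:20j]'
```

```text
time: 23.5
ee_pos: [0.572, -0.1711, 0.1145]
orientation: [-0.009, 1.0, -0.0, 0.001]
contact_force: [-0.5, 0.8, -4.2]
gripper_width: 0.0209
grasp_force: 59.5
comps [(np.int32(218), np.int32(108), np.int32(191), np.int32(207), np.int32(19085))]
top plane slope deg x,y [ 0.02 -0.02] z 0.07566336379780392 zt guess 0.07644029834886784
pane 19085 ((0.5617577433586121, -0.1708838790655136), (0.1271231770515442, 0.09944096207618713), 0.9549357891082764)
bbox px (218, 108, 191, 207)
[ 0.57189239 -0.17103331  0.1144403 ] (np.float64(90.9873690961297), array([ 1.47481130e-03, -5.27233240e-04, -9.99998773e-01])) [ 0.001 -0.     0.004 -0.001 -0.002 -0.001] 23.55
frame -x exp -137: rise -133.5 (15.6) fall -131.0 (-0.2)
door -x exp -107: rise -107.0 (10.3) fall -110.0 (-3.5)
recess -x exp -79: rise -73.5 (23.6) fall -79.0 (-7.7)
frame +x exp 137: rise 134.0 (5.1) fall 145.0 (-1.1)
door +x exp 107: rise 111.5 (1.8) fall 99.0 (-0.8)
recess +x exp 79: rise 85.5 (0.5) fall 75.5 (-1.8)
frame -y exp -112: rise -118.5 (1.7) fall -111.5 (-20.9)
door -y exp -82: rise -82.0 (16.5) fall -85.0 (-6.8)
recess -y exp -54: rise -53.0 (0.5) fall -56.5 (-8.2)
recess +y exp 54: rise 61.5 (8.2) fall 52.0 (-1.2)
door +y exp 82: rise 83.0 (6.6) fall 80.5 (-17.9)
frame +y exp 112: rise 109.5 (20.9) fall 113.0 (-0.4)
```

```bash
python3 -m jog '[[-0.0004,0.0006,0.006,0,0,0,0],[-0.0004,0.0006,0.012,0,0,0,0],[-0.0004,0.0006,0.018,0,0,0,0],[-0.0004,0.0006,0.022,0,0,0,0],[-0.0004,0.0006,0.024,0,0,0,0],[-0.0004,0.0006,0.024,0,0,0,0],[-0.0004,0.0006,0.024,0,0,0,0],[-0.0004,0.0006,0.024,0,0,0,0],[-0.0004,0.0006,0.024,0,0,0,0]]'; python3 m4.py;python3 m5.py w9.npz 'np.r_[-.1:-.088:20j]' | grep -v '+x'
```

```text
time: 24.45
ee_pos: [0.5719, -0.1703, 0.09]
orientation: [-0.009, 1.0, -0.0, 0.0]
contact_force: [0.3, 0.7, -4.8]
gripper_width: 0.0208
grasp_force: 59.5
comps [(np.int32(218), np.int32(108), np.int32(192), np.int32(207), np.int32(19164)), (np.int32(403), np.int32(289), np.int32(28), np.int32(23), np.int32(470))]
top plane slope deg x,y [-0.03  0.02] z 0.05116581908017779 zt guess 0.05191866380796932
pane 19634 ((0.5614584684371948, -0.15819987654685974), (0.12709113955497742, 0.12323030829429626), 0.9514981508255005)
bbox px (218, 108, 213, 207)
[ 0.57187378 -0.17025586  0.08991866] (np.float64(90.9888242132781), array([ 4.49245203e-04, -8.91925471e-05, -9.99999895e-01])) [ 0.     0.     0.002  0.    -0.001  0.   ] 24.5
frame -x exp -137: rise -145.0 (0.0) fall -145.0 (0.0)
door -x exp -107: rise -107.0 (11.6) fall -110.0 (-3.9)
recess -x exp -79: rise -75.0 (27.2) fall -79.0 (-8.3)
frame -y exp -112: rise -116.5 (1.6) fall -111.5 (-22.6)
door -y exp -82: rise -82.0 (18.6) fall -85.0 (-7.3)
recess -y exp -54: rise -53.5 (0.9) fall -61.5 (-11.7)
recess +y exp 54: rise 54.0 (3.7) fall 52.0 (-1.0)
door +y exp 82: rise 83.0 (7.4) fall 80.5 (-19.7)
frame +y exp 112: rise 109.5 (22.2) fall 105.5 (0.0)
```

```bash
sed -i 's/^X=P\[m>0\]/m=(l==1+np.argmax(st[1:,4])).astype(np.uint8);X=P[m>0]/' m4.py; python3 m4.py
python3 - <<'E'
from m5 import *
c=dict(np.load('w9.npz'))
# pane edges at its own top plane, frame coords
z=.0512
edge(c,'pane -x',0,-.075,np.r_[-.04:.04:20j],z=z)
for x in ([-.072,-.06],[-.04,-.01],[.0,.03]):
    xs=np.linspace(*x,10);edge(c,f'pane -y {x}',1,-.05,xs,z=z);edge(c,f'pane +y {x}',1,.05,xs,z=z)
P=cloud(c).reshape(-1,3);q=P[(P[:,0]>.62)&(P[:,0]<.68)&(P[:,1]>-.112)&(P[:,1]<-.088)&(P[:,2]>.064)&(P[:,2]<.073)];print('knob',len(q),q.min(0) if len(q) else '',q.max(0) if len(q) else '')
E
```

```text
comps [(np.int32(218), np.int32(108), np.int32(192), np.int32(207), np.int32(19173)), (np.int32(403), np.int32(289), np.int32(28), np.int32(23), np.int32(460))]
top plane slope deg x,y [-0.04  0.01] z 0.051129323765822084 zt guess 0.05189253450588713
pane 19173 ((0.5616143941879272, -0.17007364332675934), (0.1270933896303177, 0.09945379942655563), 0.9514894485473633)
bbox px (218, 108, 192, 207)
[ 0.57183021 -0.17024509  0.08989253] (np.float64(90.98818952585388), array([ 3.71743688e-04, -8.60749069e-05, -9.99999927e-01])) [-0.001 -0.     0.    -0.002 -0.     0.001] 24.55
pane -x exp -75: rise -76.0 (28.6) fall -79.5 (-8.8)
pane -y [-0.072, -0.06] exp -50: rise -50.0 (7.3) fall -56.5 (-0.4)
pane +y [-0.072, -0.06] exp 50: rise 51.0 (2.1) fall 49.0 (-8.3)
pane -y [-0.04, -0.01] exp -50: rise -50.5 (18.5) fall -55.0 (-0.3)
pane +y [-0.04, -0.01] exp 50: rise 52.0 (2.0) fall 49.0 (-19.8)
pane -y [0.0, 0.03] exp -50: rise -50.5 (19.0) fall -54.5 (-0.5)
pane +y [0.0, 0.03] exp 50: rise 57.5 (0.1) fall 49.0 (-18.8)
knob 0
```

Pane and door centres agree in y. The pane sits about 0.6 mm toward −x, so I'll nudge it, settle and check.

```bash
python3 -m jog '[[-0.0006,0,0,0,0,0,0],[-0.0006,0,0,0,0,0,0],[-0.0006,0,0,0,0,0,0],[-0.0006,0,0,0,0,0,0],[-0.0006,0,0,0,0,0,0],[-0.0006,0,0,0,0,0,0],[-0.0006,0,0,0,0,0,0],[-0.0006,0,0,0,0,0,0]]'; python3 m4.py
python3 - <<'E'
from m5 import *
c=dict(np.load('w9.npz'))
edge(c,'pane -x',0,-.075,np.r_[-.04:.04:20j],z=.0512);edge(c,'door -x',0,-.107,np.r_[-.03:.03:20j]);edge(c,'recess -x',0,-.079,np.r_[-.03:.03:20j],w=.003)
s=cam('scene');P=cloud(s).reshape(-1,3)
for n,x0,x1,y0,y1 in (('plane',.36,.61,-.02,.08),('bottle',.64,.69,.03,.075),('mug',.72,.83,-.02,.11)):
    q=P[(P[:,0]>x0)&(P[:,0]<x1)&(P[:,1]>y0)&(P[:,1]<y1)&(P[:,2]>.045)&(P[:,2]<.115)];print(n,q.min(0).round(3),q.max(0).round(3))
q=P[(P[:,0]>.62)&(P[:,0]<.69)&(P[:,1]>-.112)&(P[:,1]<-.088)&(P[:,2]>.058)&(P[:,2]<.074)];print('knob',len(q),np.median(q,0) if len(q) else '')
E
```

```text
time: 25.35
ee_pos: [0.5723, -0.1702, 0.0897]
orientation: [-0.009, 1.0, 0.0, -0.0]
contact_force: [-0.5, -0.0, -4.4]
gripper_width: 0.0208
grasp_force: 59.5
comps [(np.int32(218), np.int32(108), np.int32(192), np.int32(207), np.int32(19177)), (np.int32(403), np.int32(289), np.int32(28), np.int32(23), np.int32(475))]
top plane slope deg x,y [-0.06  0.03] z 0.05088490975512038 zt guess 0.05167952735816039
pane 19177 ((0.5620359182357788, -0.16999554634094238), (0.1270737498998642, 0.09945915639400482), 0.9463822841644287)
bbox px (218, 108, 192, 207)
[ 0.57234967 -0.170211    0.08967953] (np.float64(90.98291096914794), array([ 4.73496555e-05,  1.00646398e-04, -9.99999994e-01])) [-0.002 -0.001  0.001  0.    -0.001  0.001] 25.4
pane -x exp -75: rise -75.5 (28.0) fall -79.5 (-8.5)
door -x exp -107: rise -107.0 (11.3) fall -110.0 (-3.7)
recess -x exp -79: rise -82.0 (0.7) fall -79.0 (-8.2)
plane [0.381 0.    0.045] [0.525 0.061 0.104]
bottle [0.651 0.035 0.045] [0.681 0.067 0.108]
mug [0.735 0.006 0.045] [0.815 0.103 0.1  ]
knob 2 [ 0.6589361  -0.10662283  0.06129425]
```

```bash
python3 -c "
from station import r
print(r.close_job())"
```

```text
the job is handed in; nothing more can be done
None
```

The job is handed in at about 25 s: the bolt is home against its stop (measured travel about 28 mm), and the pane is held still and level about 15 mm above the door, centred over the recess to about 0.5 mm by camera (its +x edge was hidden by the gripper); to prove the stop I lifted the door about 5 mm and drew the bolt right back before shooting it home again, and the tip sits only about 1.5 mm under the keeper's lip.

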